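# Lock the blue egg cup onto the candling lamp

## Robot

A 6-joint arm with a two-finger parallel gripper is mounted at the origin on the work surface. World frame = base frame: x ahead of the robot, y to its left, z up, the work surface at z = 0. Lengths are in m, angles in rad, forces in N, time in s.
With the tool pointing down it reaches from about 0.4 to 0.825 m from the base axis. Payload 7 kg.
Tool frame: the origin (TCP) lies between the finger pads; the fingertips stand 19 mm ahead of it and the grasp point (between the pads) is the TCP; z points along the fingers, y is the direction in which the jaws open and shut (so a half turn about z gives the same grasp; the last joint's range is limited). The gripper opens to 85 mm and grips with 20 to 120 N. Pads are 22 mm wide; open, the fingers measure 114 mm over their backs; the gripper's body (76 mm by 85 mm) begins 54 mm behind the grasp point. The pads swing forward as they close: fully open they stand 13 mm farther back than shut.
Start: joints at [0.288, 0.359, 0.012, 0, -1.224, -0.288], TCP at [0.675, -0, 0.25] pointing down, gripper open.
Joint ranges: [-3.07, 3.07], [-1.43, 2.12], [-1.02, 1.25], [-3.03, 1.67], [-3.05, -0], [-3.03, 3.03]. Speed limits (rad/s): [2.39, 2.39, 3.01, 3.14, 3.14, 3.14].

## Interface

Orientations are given as a unit quaternion [w, x, y, z].
In Python, from rig import bot gives the robot as it stands.
- The arm moves only by the tool jog_arm, never from a script. Its argument "motion" is a list of rows, each an object of numbers: "tx", "ty", "tz": the shift along the tool's x, y, z each as a share of 75 cm, from -1 to 1; "rx", "ry", "rz": the turn, a rotation vector about the tool's x, y, z each as a share of 30 degrees, from -1 to 1; "jaw": the opening in per cent of the stroke, from 0 (shut) to 100 (fully open). In form: [{"tx": .., "ty": .., "tz": .., "rx": .., "ry": .., "rz": .., "jaw": ..}, ...]. A call has 1 to 8 rows; each row shifts and turns the commanded pose from where the row before left it, along the tool's axes as they then stand; what a row does not reach is not made up. A row lasts 1/12 s, in which the tool goes at most 41.7 mm and 7.16 degrees, less where a joint would pass 70% of its speed; a pose out of reach is approached as far as the arm can. A call with a number of a shift or a turn outside -1 to 1 is refused whole. A call with a gripper value outside its range is refused whole. The fingers move at their own pace and stop on an object; "grip_force" is the grip in N (left out, the last holds). Time passes only in rows, so rows that do not move let the fingers close. It gives the time, the measured TCP pose, the force and the opening at its end, in the units of the state.
- bot.sense(): the state, without advancing time (a new reading comes with each control period).
- bot.snapshot(name): name is "scene" or "side" or "wrist"; returns (picture, depth): 400x640x3 uint8, red, green, blue; 400x640 float32, m along the optical axis (not along the pixel's ray), 0 where there is no reading.
- bot.calibration(name): a dict with "vertical_fov" (degrees; the focal length in pixels is half the picture's height over the tangent of half this angle, whatever the lens; pixels are square), "cx", "cy" (the principal point, pixels), "origin" and "rotation" of the camera in the world; the wrist camera has in their place "mount" (4x4, takes a point from camera to tool coordinates, whose origin is the TCP and whose axes are the flange's). Camera axes: x right, y up, looking along -z (the intrinsics and any distortion apply to the point x, -y, -z); pixel columns grow to the right and rows downward; lengths in m; the calibration is good to about 2 mm. A picture is of the moment at which its call begins: read the wrist's pose just before it. calibration takes no time and is no camera call.
- bot.close_job(): hands the job in, once; it reports no verdict.
The state is a dict: "time_s": time; "joint_positions": joint angles; "qd": joint speeds; "tau": joint torques, N m; "ee_pos": TCP position; "ee_rot": TCP orientation; "contact_force": force on the tool from outside, world axes, zero at the start; "wrist_torque": the same for the moment, N m; "gripper_width": finger opening in m.
Only numpy, scipy, OpenCV 4.12 (cv2) and the standard library are available. Lean on these libraries where they do the work, as an engineer would, in place of code of your own. Each camera call takes 0.05 s, during which the arm holds its last target. There are 200 camera calls.

## Task

Fit the blue egg cup onto the candling lamp: lower its two lugs through the two notches in the lamp's mouth until the flange sits on the lamp's top, then twist it clockwise (seen from above) until the lugs lock and its white pointers stand at the red marks. Let go and leave the cup upright and locked; do not disturb the yellow cup or the black torch.

Things in the scene. Friction and masses are not known exactly. Their poses are not given: they have to be found in the camera images.
- cup_blue: Loose blue egg cup, 0.14 kg. Origin: centre of underside, z up; same after a half turn. Height 0-18 mm: black stem, radius 20; height 0-7: two lugs along +x and -x, 12 wide, reaching 36 from the axis; 18-23: flange, radius 32, white pointer over each lug; 23-65: grip body 44 along x, 34 along y: grasp its flat +y and -y faces from above, about 45 up; egg seat to 69.
- lamp: Fixed 120 mm box, top 70 mm high. Origin: underside, below mouth centre. Mouth: hole radius 25, two 28-wide notches to radius 42, at +60 deg (anticlockwise) from its +x and -x. Flange seats on top: cup underside at 52. Locked 60 deg clockwise of the notches: cup x along lamp x, either way, at the red marks; stops 4 deg beyond. Other way blocked. Play 3 mm up, 5 mm sideways; no spring or click.
- cup_yellow: Loose yellow egg cup of exactly the same shape as the blue one, upright on the bench; not wanted, leave it alone. Origin: centre of its underside.
- torch: Loose black hand torch standing on its tail, up to 40 mm across and 125 mm tall; leave it alone. Origin: centre of its underside. (A fixed tray of eggs, 67 mm high, lies beyond the lamp, about 0.8 m ahead, a little to the left.)
Things that resemble listed ones, but are neither listed nor needed, are in the scene too. Leave any pink or turquoise look-alike of the lamp alone.

How it is judged:
By the outcome, as a careful person would: the job done as asked, in the order asked, and still so for the second after the job is handed in, with the robot touching nothing.
It also fails if it takes over 45 s, if anything falls off the work surface, if the arm or the gripper's body presses on something with over 40 N, if the wrist force passes 120 N, or if a joint passes its speed limit or range.

## Working session

There is one attempt and no reset: what is moved stays moved. The work goes in short steps, Python scripts to look and compute and a tool call to move; the robot and the scene stay as the last step left them, time stands still between calls to the robot, and variables do not carry over. Pictures are saved under pics/ and viewed, about 8 in all and at most 12, crops included, and the job is handed in when it is done.

Besides the shell and the picture viewer there is one more tool, called after ">>>" as a command line: name --argument value ..., lists and objects as JSON in quotes. jog_arm: Moves the arm, as the interface text tells. Its arguments: {"type":"object","properties":{"motion":{"type":"array"},"grip_force":{"type":"number"}},"required":["motion"]}

```bash
mkdir -p pics; ls
python3 - <<'E'
from rig import bot
import cv2,numpy as np
s=bot.sense();print(s['time_s'],s['ee_pos'],s['ee_rot'],s['gripper_width'])
for n in ("scene","side","wrist"):
    c=bot.calibration(n);print(n,c)
    p,d=bot.snapshot(n);np.savez(f'{n}0.npz',p=p,d=d)
    cv2.imwrite(f'pics/{n}0.png',p[:,:,::-1])
a=[cv2.imread(f'pics/{n}0.png') for n in ("scene","side")]
E
```

```text
pics
0.0 [ 6.74555682e-01 -2.63658445e-05  2.49391478e-01] [-6.27926998e-04 -7.07071901e-01  7.07141199e-01  5.06161275e-04] 0.08580290142756276
scene {'vertical_fov': 43.744231047453376, 'cx': 314.63149725555985, 'cy': 199.5744948473976, 'origin': array([ 1.29376624, -0.4784589 ,  0.71483827]), 'rotation': array([0.78348963, 0.3925618 , 0.21109055, 0.43298962])}
side {'vertical_fov': 50.99181445162931, 'cx': 317.8737278458442, 'cy': 198.38369301111922, 'origin': array([0.22014266, 0.74675238, 0.59749457]), 'rotation': array([-0.17706771, -0.09801156,  0.45210128,  0.86870317])}
wrist {'vertical_fov': 63.44754549650152, 'cx': 314.7165699759313, 'cy': 203.3671810615357, 'mount': array([[-3.74128636e-04,  9.61596666e-01,  2.74466232e-01,
         6.94071975e-02],
       [ 9.99999212e-01,  6.88703467e-04, -1.04977073e-03,
        -1.81962489e-04],
       [-1.19848188e-03,  2.74465623e-01, -9.61596165e-01,
        -1.23036110e-01],
       [ 0.00000000e+00,  0.00000000e+00,  0.00000000e+00,
         1.00000000e+00]])}
```

View pics/scene0.png

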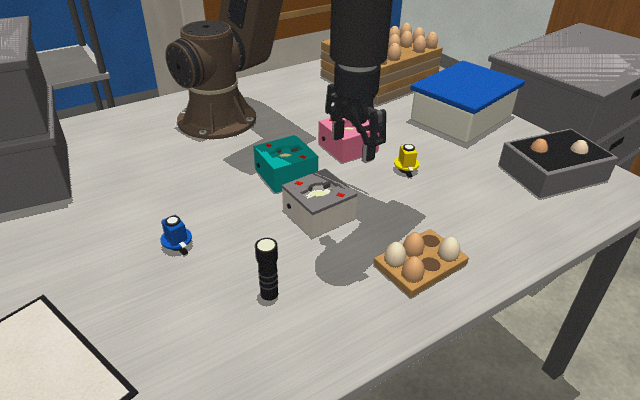

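View pics/wrist0.png

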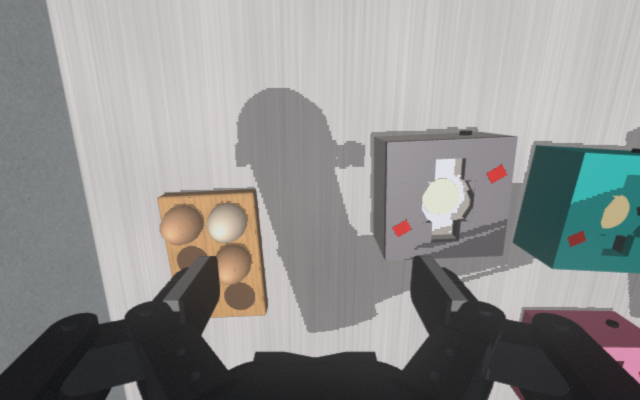

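The wrist view shows the grey lamp with its mouth near (445,200), red marks at (402,228) and (497,174), and notches roughly up and down. The scene view shows the blue cup at (176,235), the torch at (267,270), the yellow cup at (407,160), and turquoise and pink look-alikes.

```bash
cat > h.py <<'E'
import numpy as np,cv2
from rig import bot
from scipy.spatial.transform import Rotation as R
def cam(n,s=None):
    c=bot.calibration(n);f=200/np.tan(np.radians(c['vertical_fov']/2))
    if n=='wrist':
        q=s['ee_rot'];T=R.from_quat([q[1],q[2],q[3],q[0]]).as_matrix();M=np.array(c['mount'])
        return f,c['cx'],c['cy'],T@M[:3,3]+s['ee_pos'],T@M[:3,:3]
    q=c['rotation'];return f,c['cx'],c['cy'],np.array(c['origin']),R.from_quat([q[1],q[2],q[3],q[0]]).as_matrix()
def plane(K,uv,z):
    f,cx,cy,o,Rm=K;uv=np.atleast_2d(uv).astype(float)
    d=np.c_[(uv[:,0]-cx)/f,-(uv[:,1]-cy)/f,-np.ones(len(uv))]@Rm.T
    return o+d*((z-o[2])/d[:,2])[:,None]
def pts(K,uv,dep):
    f,cx,cy,o,Rm=K;uv=np.atleast_2d(uv)
    z=dep[uv[:,1],uv[:,0]].astype(float)
    return o+(np.c_[(uv[:,0]-cx)/f,-(uv[:,1]-cy)/f,-np.ones(len(uv))]*z[:,None])@Rm.T
def mask(p,lo,hi):
    return cv2.inRange(cv2.cvtColor(p,cv2.COLOR_RGB2HSV),np.array(lo),np.array(hi))
def blobs(m,amin=15):
    n,l,st,c=cv2.connectedComponentsWithStats(m)
    return [(st[i],c[i],np.argwhere(l==i)[:,::-1]) for i in range(1,n) if st[i,4]>=amin]
def uv(K,P):
    f,cx,cy,o,Rm=K;c=(np.atleast_2d(P)-o)@Rm
    return np.c_[cx+f*c[:,0]/-c[:,2],cy-f*c[:,1]/-c[:,2]]
E
python3 - <<'E'
from h import *
s=bot.sense()
for n in("scene","side","wrist"):
    z=np.load(f'{n}0.npz');p,d=z['p'],z['d'];K=cam(n,s)
    for nm,lo,hi in(("blue",(105,150,40),(125,255,255)),("yellow",(22,150,60),(32,255,255)),("red",(0,160,90),(6,255,255))):
        for st,c,u in blobs(mask(p,lo,hi)):
            P=pts(K,u,d);P=P[d[u[:,1],u[:,0]]>0]
            if len(P)and st[4]<3000:print(n,nm,st[4],c.round(1),'depthmean',np.median(P,0).round(3),'zrange',P[:,2].min().round(3),P[:,2].max().round(3),'z70',plane(K,c,.07)[0].round(4))
E
```

```text
scene blue 2465 [43.8 21. ] depthmean [-1.782 -0.24  -0.141] zrange -0.303 -0.017 z70 [-1.0036 -0.3039  0.07  ]
scene blue 238 [82.7 22.6] depthmean [-1.784 -0.054 -0.19 ] zrange -0.341 -0.063 z70 [-0.9038 -0.1757  0.07  ]
scene blue 230 [395.6  12.6] depthmean [-1.778  2.241 -0.463] zrange -0.583 -0.371 z70 [-0.3651  0.9929  0.07  ]
scene blue 90 [100.7  90.1] depthmean [-1.782 -0.054 -0.593] zrange -0.659 -0.309 z70 [-0.2212 -0.2699  0.07  ]
scene blue 755 [73.1 96.2] depthmean [-1.783 -0.215 -0.595] zrange -0.665 -0.523 z70 [-0.2207 -0.3488  0.07  ]
scene blue 599 [174.7 235.4] depthmean [ 0.498 -0.305  0.036] zrange 0.005 0.066 z70 [ 0.5305 -0.3107  0.07  ]
scene yellow 400 [406.4 159.4] depthmean [0.526 0.291 0.037] zrange 0.011 0.069 z70 [0.5567 0.2586 0.07  ]
scene red 21 [298.6 182.7] depthmean [ 0.505 -0.013  0.07 ] zrange 0.067 0.073 z70 [ 0.5039 -0.0128  0.07  ]
scene red 22 [340.2 194.4] depthmean [0.589 0.041 0.07 ] zrange 0.066 0.073 z70 [0.5897 0.0416 0.07  ]
side blue 38 [469.5  64.9] depthmean [ 0.316 -0.651  0.188] zrange 0.159 0.195 z70 [ 0.3345 -1.0339  0.07  ]
si
[... 159 characters left out ...]
.38  -0.143] zrange -0.209 -0.137 z70 [ 0.2566 -0.7612  0.07  ]
side blue 23 [379.6 154.5] depthmean [ 0.476 -0.277  0.021] zrange 0.019 0.022 z70 [ 0.4562 -0.1884  0.07  ]
side blue 2636 [227.6 389.3] depthmean [0.447 0.53  0.116] zrange 0.113 0.119 z70 [0.4597 0.5091 0.07  ]
side yellow 795 [269.5 295.4] depthmean [0.498 0.321 0.038] zrange 0.007 0.068 z70 [0.4876 0.3426 0.07  ]
wrist red 176 [496.4 173.6] depthmean [ 0.502 -0.012  0.07 ] zrange 0.068 0.072 z70 [ 0.5018 -0.0123  0.07  ]
wrist red 145 [401.5 228. ] depthmean [0.588 0.042 0.07 ] zrange 0.068 0.072 z70 [0.5879 0.0425 0.07  ]
wrist red 87 [577.3 237.7] depthmean [0.41  0.053 0.07 ] zrange 0.069 0.072 z70 [0.4104 0.0531 0.07  ]
```

View pics/side0.png

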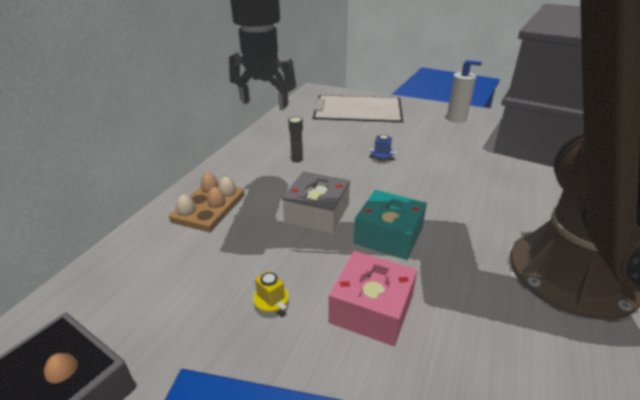

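Lamp marks measure z=0.070 and agree in both views. Lamp centre is about (0.545, 0.015) with its axis at about 32°. The blue cup is near (0.49, -0.30). I'll move to look at it from above.

>>> jog_arm --motion '[{"tx":0.045,"ty":0.031},{"tx":0.045,"ty":0.031},{"tx":0.045,"ty":0.031},{"tx":0.045,"ty":0.031},{"tx":0.045,"ty":0.031},{"tx":0.045,"ty":0.031},{"tx":0.045,"ty":0.031},{"tx":0.045,"ty":0.031}]'

```text
invalid input
```

>>> jog_arm --motion '[{},{}]'

```text
invalid input
```

Run:
```python
from h import *
s=bot.sense();print(s['time_s'],s['ee_pos'],s['ee_rot'])
p,d=bot.snapshot('wrist');K=cam('wrist',s);cv2.imwrite('pics/w1.png',p[:,:,::-1])
for st,c,u in blobs(mask(p,(105,120,30),(125,255,255))):
    P=pts(K,u,d);print(st,c)
    for nm,lo,hi in(("body",.055,.067),("flange",.018,.028)):
        q=P[(P[:,2]>lo)&(P[:,2]<hi)]
        if len(q)>20:
            r=cv2.minAreaRect((q[:,:2]*1000).astype(np.float32));print(nm,len(q),q.mean(0).round(4),r)
for st,c,u in blobs(mask(p,(0,0,200),(179,50,255)),15):
    P=pts(K,u,d); 
    if st[4]<1500:print('white',st,c,np.median(P,0).round(4))
```

```text
0.15 [ 6.74652029e-01 -3.28734113e-05  2.49569611e-01] [-4.98374418e-04 -7.07069891e-01  7.07143377e-01  4.05756148e-04]
white [167   0   4  20  36] [168.38888889   9.30555556] [ 8.237e-01 -1.693e-01 -8.000e-04]
white [ 260    0   21   87 1082] [271.27726433  42.68299445] [ 7.179e-01 -1.383e-01 -5.000e-04]
white [283   0  14  90 828] [289.40458937  47.9673913 ] [ 7.002e-01 -1.314e-01 -5.000e-04]
white [352   0  11 140 842] [356.72327791  65.00712589] [ 6.294e-01 -1.177e-01 -5.000e-04]
white [453   0   3  13  20] [454.35   5.45] [ 5.313e-01 -1.730e-01 -1.000e-04]
white [586   0  45 144 725] [602.90206897 101.73655172] [ 3.551e-01 -6.830e-02 -1.000e-04]
white [345   6   7 135 442] [348.00678733  79.58144796] [ 6.380e-01 -1.017e-01 -5.000e-04]
white [452  14   3   9  16] [453.3125  18.3125] [ 5.309e-01 -1.610e-01 -5.000e-04]
white [169  21   4  16  26] [170.5  28. ] [ 8.237e-01 -1.530e-01 -7.000e-04]
white [257  23   3  15  23] [258.34782609  30.04347826] [ 7.327e-01 -1.508e-01 -3.000e-04]
white [70 28  5 13 23] [71.73913043 34.69565217] [ 9.269e-01 -1.460e-01 -5.000e-04]
white [ 604   
[... 2620 characters left out ...]
04347826] [ 0.6195  0.2264 -0.0008]
white [346 328   3  22  55] [346.90909091 338.        ] [ 0.6303  0.2277 -0.0008]
white [334 331   3  16  18] [335.         338.61111111] [ 6.466e-01  2.278e-01 -6.000e-04]
white [324 333   5  21  53] [325.26415094 342.28301887] [ 0.6601  0.2345 -0.0007]
white [329 332   4  18  44] [330.77272727 339.56818182] [ 0.6521  0.2302 -0.0009]
white [316 341   2  15  27] [316.55555556 348.22222222] [ 0.6711  0.2437 -0.0007]
white [491 383   6  17  41] [493.65853659 391.68292683] [ 0.4165  0.3206 -0.0005]
white [127 384   6  16  47] [129.55319149 391.40425532] [ 0.9405  0.3183 -0.0013]
white [500 385   3   9  15] [501.2        388.73333333] [ 0.4059  0.3137 -0.0007]
```

View pics/w1.png

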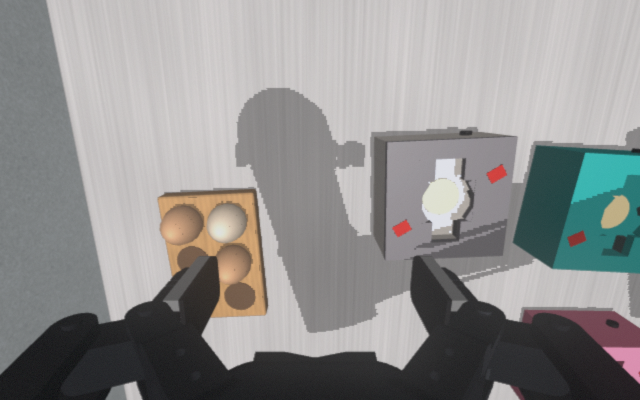

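The move was refused, so the picture is the same as before. The rows probably need every field.

>>> jog_arm --motion '[{"tx":0.045,"ty":0.031,"tz":0,"rx":0,"ry":0,"rz":0,"jaw":100},{"tx":0.045,"ty":0.031,"tz":0,"rx":0,"ry":0,"rz":0,"jaw":100},{"tx":0.045,"ty":0.031,"tz":0,"rx":0,"ry":0,"rz":0,"jaw":100},{"tx":0.045,"ty":0.031,"tz":0,"rx":0,"ry":0,"rz":0,"jaw":100},{"tx":0.045,"ty":0.031,"tz":0,"rx":0,"ry":0,"rz":0,"jaw":100},{"tx":0.045,"ty":0.031,"tz":0,"rx":0,"ry":0,"rz":0,"jaw":100},{"tx":0.045,"ty":0.031,"tz":0,"rx":0,"ry":0,"rz":0,"jaw":100},{"tx":0.045,"ty":0.031,"tz":0,"rx":0,"ry":0,"rz":0,"jaw":100}]'

```text
time_s: 0.87
ee_pos: [0.4875, -0.2712, 0.2505]
ee_rot: [-0.0, 0.707, -0.707, 0.0]
contact_force: [0.7, -0.2, 0.1]
gripper_width: 0.0856
```

```bash
cat > cup.py <<'E'
from h import *
import sys
s=bot.sense();print(s['time_s'],s['ee_pos'],s['ee_rot'],abs(s['qd']).max())
p,d=bot.snapshot('wrist');K=cam('wrist',s);cv2.imwrite(sys.argv[1],p[:,:,::-1])
for st,c,u in blobs(mask(p,(105,120,30),(125,255,255)),300):
    P=pts(K,u,d);print(st,c)
    for nm,lo,hi in(("body",.060,.070),("flange",.018,.028)):
        q=P[(P[:,2]>lo)&(P[:,2]<hi)]
        if len(q)>20:
            r=cv2.minAreaRect((q[:,:2]*1000).astype(np.float32));print(nm,len(q),q.mean(0).round(4),r)
for st,c,u in blobs(mask(p,(0,0,170),(179,60,255)),15):
    P=pts(K,u,d); m=np.median(P,0)
    if m[2]>.012:print('white',st,c,m.round(4))
E
python3 cup.py pics/w2.png
```

```text
0.8667 [ 0.48750214 -0.27124629  0.25045079] [-1.08891733e-04  7.07232184e-01 -7.06981340e-01  1.09967002e-04] 0.8292846523051051
[ 296  123   57   57 1411] [324.20127569 146.57335223]
body 601 [ 0.478  -0.2986  0.0639] ((477.8421325683594, -297.3820495605469), (43.83060836791992, 34.06136703491211), 6.687344551086426)
flange 733 [ 0.4774 -0.3117  0.0224] ((476.61260986328125, -300.07684326171875), (57.753814697265625, 60.53160858154297), 52.01786422729492)
white [317 149  19  18 272] [326.22058824 157.15441176] [ 0.4767 -0.299   0.069 ]
white [291 152  10   7  52] [295.34615385 155.01923077] [ 0.508  -0.2952  0.0243]
white [ 50 267  36  32 883] [ 67.58323896 282.21744054] [ 0.6995 -0.1994  0.1247]
white [629 319  11  12  40] [632.8 323.3] [ 0.0789 -0.0788  0.0156]
```

View pics/w2.png

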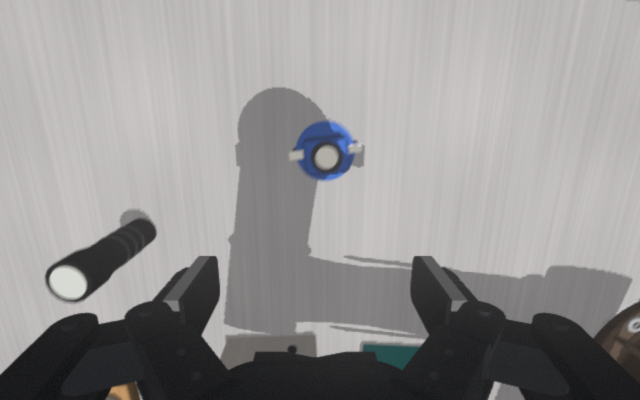

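The blue cup is at (324,147), with its pointers at (295,155) and (355,148). That puts it near (0.477, -0.298) with its long axis about 7° in the world frame. The arm was still settling for that picture. I'll turn the jaws about 83° clockwise and remeasure.

>>> jog_arm --motion '[{"tx":0,"ty":0,"tz":0,"rx":0,"ry":0,"rz":0.23,"jaw":100},{"tx":0,"ty":0,"tz":0,"rx":0,"ry":0,"rz":0.23,"jaw":100},{"tx":0,"ty":0,"tz":0,"rx":0,"ry":0,"rz":0.23,"jaw":100},{"tx":0,"ty":0,"tz":0,"rx":0,"ry":0,"rz":0.23,"jaw":100},{"tx":0,"ty":0,"tz":0,"rx":0,"ry":0,"rz":0.23,"jaw":100},{"tx":0,"ty":0,"tz":0,"rx":0,"ry":0,"rz":0.23,"jaw":100},{"tx":0,"ty":0,"tz":0,"rx":0,"ry":0,"rz":0.23,"jaw":100},{"tx":0,"ty":0,"tz":0,"rx":0,"ry":0,"rz":0.23,"jaw":100}]'

```text
time_s: 1.58
ee_pos: [0.4889, -0.2699, 0.2502]
ee_rot: [-0.0, -0.296, 0.955, 0.0]
contact_force: [0.3, 0.4, 0.3]
gripper_width: 0.0853
```

>>> jog_arm --motion '[{"tx":0,"ty":0,"tz":0,"rx":0,"ry":0,"rz":0.23,"jaw":100},{"tx":0,"ty":0,"tz":0,"rx":0,"ry":0,"rz":0.23,"jaw":100},{"tx":0,"ty":0,"tz":0,"rx":0,"ry":0,"rz":0.23,"jaw":100},{"tx":0,"ty":0,"tz":0,"rx":0,"ry":0,"rz":0.23,"jaw":100},{"tx":0,"ty":0,"tz":0,"rx":0,"ry":0,"rz":0,"jaw":100},{"tx":0,"ty":0,"tz":0,"rx":0,"ry":0,"rz":0,"jaw":100},{"tx":0,"ty":0,"tz":0,"rx":0,"ry":0,"rz":0,"jaw":100}]'

```text
time_s: 2.17
ee_pos: [0.489, -0.27, 0.2502]
ee_rot: [-0.0, -0.065, 0.998, 0.0]
contact_force: [-0.9, -0.8, 0.3]
gripper_width: 0.0857
```

```bash
cat >> cup.py <<'E'
T=R.from_quat(np.r_[s['ee_rot'][1:],s['ee_rot'][0]]).as_matrix()
print('tool y angle',np.degrees(np.arctan2(T[1,1],T[0,1])),'tilt',T[:,2].round(4))
E
python3 cup.py pics/w3.png
```

```text
2.1667 [ 0.48895092 -0.26999755  0.25024408] [-4.97393732e-05 -6.47565346e-02  9.97901091e-01  2.91775253e-05] 0.010860707676915413
[ 263  135   57   56 1495] [292.29632107 160.78862876]
body 595 [ 0.4736 -0.2977  0.0639] ((476.97064208984375, -297.8037414550781), (42.01152801513672, 32.83355712890625), 5.1040472984313965)
flange 875 [ 0.4706 -0.2936  0.0224] ((473.37042236328125, -297.3233947753906), (61.9708137512207, 53.943241119384766), 89.77359771728516)
white [626  79  14  34 306] [633.82026144  95.09150327] [0.367  0.0187 0.0501]
white [278 161  20  20 323] [287.55108359 170.84520124] [ 0.4773 -0.2973  0.069 ]
white [288 192   7   7  45] [291.02222222 195.13333333] [ 0.5125 -0.2935  0.0246]
white [ 539  251   64   38 1585] [571.0340694  268.66624606] [0.5491 0.0237 0.0495]
tool y angle 97.42574814119216 tilt [-1.e-04  1.e-04 -1.e+00]
```

Cup axis point is (0.477, -0.2975) and its axis is about 6.5°, so the jaws are aligned. Descending to grasp.

>>> jog_arm --motion '[{"tx":0.0206,"ty":-0.0343,"tz":0,"rx":0,"ry":0,"rz":0,"jaw":100},{"tx":0,"ty":0,"tz":0.05,"rx":0,"ry":0,"rz":0,"jaw":100},{"tx":0,"ty":0,"tz":0.05,"rx":0,"ry":0,"rz":0,"jaw":100},{"tx":0,"ty":0,"tz":0.05,"rx":0,"ry":0,"rz":0,"jaw":100},{"tx":0,"ty":0,"tz":0.05,"rx":0,"ry":0,"rz":0,"jaw":100},{"tx":0,"ty":0,"tz":0.05,"rx":0,"ry":0,"rz":0,"jaw":100},{"tx":0,"ty":0,"tz":0.02,"rx":0,"ry":0,"rz":0,"jaw":100},{"tx":0,"ty":0,"tz":0,"rx":0,"ry":0,"rz":0,"jaw":100}]'

```text
time_s: 2.88
ee_pos: [0.4741, -0.2967, 0.0436]
ee_rot: [-0.004, -0.064, 0.998, 0.001]
contact_force: [-0.7, 0.7, 0.7]
gripper_width: 0.0852
```

>>> jog_arm --motion '[{"tx":0,"ty":0,"tz":0,"rx":0,"ry":0,"rz":0,"jaw":20},{"tx":0,"ty":0,"tz":0,"rx":0,"ry":0,"rz":0,"jaw":20},{"tx":0,"ty":0,"tz":0,"rx":0,"ry":0,"rz":0,"jaw":20},{"tx":0,"ty":0,"tz":0,"rx":0,"ry":0,"rz":0,"jaw":20},{"tx":0,"ty":0,"tz":0,"rx":0,"ry":0,"rz":0,"jaw":20},{"tx":0,"ty":0,"tz":0,"rx":0,"ry":0,"rz":0,"jaw":20},{"tx":0,"ty":0,"tz":0,"rx":0,"ry":0,"rz":0,"jaw":20},{"tx":0,"ty":0,"tz":0,"rx":0,"ry":0,"rz":0,"jaw":20}]' --grip_force 40

```text
time_s: 3.55
ee_pos: [0.478, -0.2977, 0.0496]
ee_rot: [0.001, -0.063, 0.998, -0.001]
contact_force: [-0.7, 0.9, 6.7]
gripper_width: 0.0338
```

Gripped at 33.8 mm opening, which matches the 34 mm body. Lifting.

>>> jog_arm --motion '[{"tx":0,"ty":0,"tz":-0.02,"rx":0,"ry":0,"rz":0,"jaw":20},{"tx":0,"ty":0,"tz":-0.04,"rx":0,"ry":0,"rz":0,"jaw":20},{"tx":0,"ty":0,"tz":-0.05,"rx":0,"ry":0,"rz":0,"jaw":20},{"tx":0,"ty":0,"tz":-0.05,"rx":0,"ry":0,"rz":0,"jaw":20},{"tx":0,"ty":0,"tz":-0.03,"rx":0,"ry":0,"rz":0,"jaw":20},{"tx":0,"ty":0,"tz":0,"rx":0,"ry":0,"rz":0,"jaw":20},{"tx":0,"ty":0,"tz":0,"rx":0,"ry":0,"rz":0,"jaw":20}]'

```text
time_s: 4.13
ee_pos: [0.4775, -0.2975, 0.1923]
ee_rot: [0.002, -0.063, 0.998, -0.0]
contact_force: [0.4, 1.2, -2.7]
gripper_width: 0.0334
```

```bash
python3 cup.py pics/w4.png
python3 - <<'E'
from h import *
print(bot.sense()['joint_positions'].round(3))
p,d=bot.snapshot('scene');K=cam('scene')
for st,c,u in blobs(mask(p,(105,150,40),(125,255,255)),200):
    P=pts(K,u,d)
    if np.median(P,0)[0]>0: print(np.median(P,0).round(3),P[:,2].min(),P[:,2].max())
E
```

```text
4.1333 [ 0.47745419 -0.29747811  0.19227381] [ 2.04278638e-03 -6.27713426e-02  9.98025761e-01 -4.08493112e-04] 0.0458240435450564
[ 253  194  125  151 8156] [315.11243256 248.91601275]
white [306 179  19  33 612] [314.9754902  195.31535948] [ 0.4465 -0.301   0.167 ]
white [ 288  284   55   49 2130] [314.88685446 307.72769953] [ 0.4771 -0.2971  0.2115]
white [609 301  31  33 731] [626.3994528  314.82763338] [0.556  0.0092 0.0497]
tool y angle 97.19769015464117 tilt [ 4.1e-03 -6.0e-04 -1.0e+00]
[-2.090e-01  2.200e-01 -3.260e-01 -1.000e-03 -1.023e+00 -1.236e+00]
[0.401 0.614 0.116] 0.09874113046597632 0.7148382661840308
[ 0.498 -0.301  0.176] 0.14627020966806326 0.7148382661840308
```

View pics/w4.png

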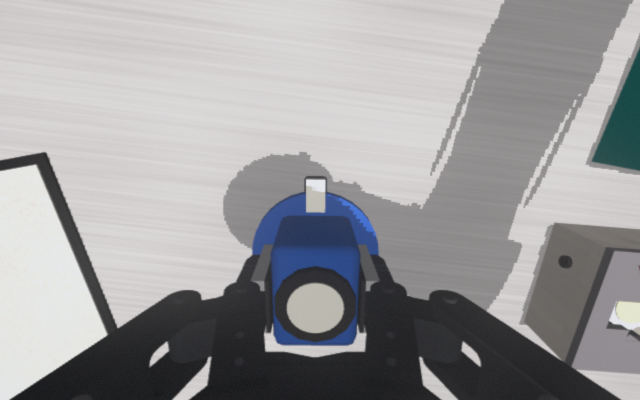

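The cup is held square in the jaws: its top at (315,308) maps to (0.477, -0.297), on the TCP, and its pointer is centred at (315,195). The underside is about 50 mm below the TCP. Next I carry it to a stand-off beside the lamp and turn.

>>> jog_arm --motion '[{"tx":-0.0153,"ty":0.0495,"tz":-0.002,"rx":0,"ry":0,"rz":0,"jaw":20},{"tx":-0.0153,"ty":0.0495,"tz":-0.002,"rx":0,"ry":0,"rz":0,"jaw":20},{"tx":-0.0153,"ty":0.0495,"tz":-0.002,"rx":0,"ry":0,"rz":0,"jaw":20},{"tx":-0.0153,"ty":0.0495,"tz":-0.002,"rx":0,"ry":0,"rz":0,"jaw":20},{"tx":-0.0153,"ty":0.0495,"tz":-0.002,"rx":0,"ry":0,"rz":0,"jaw":20},{"tx":-0.0153,"ty":0.0495,"tz":0,"rx":0,"ry":0,"rz":0,"jaw":20},{"tx":-0.0153,"ty":0.0495,"tz":0,"rx":0,"ry":0,"rz":0,"jaw":20},{"tx":-0.0153,"ty":0.0495,"tz":0,"rx":0,"ry":0,"rz":0,"jaw":20}]'

```text
time_s: 4.9
ee_pos: [0.5298, 0.0104, 0.1963]
ee_rot: [-0.001, -0.063, 0.998, -0.0]
contact_force: [1.2, -0.3, -2.3]
gripper_width: 0.0334
```

>>> jog_arm --motion '[{"tx":-0.0153,"ty":0.0495,"tz":0,"rx":0,"ry":0,"rz":0,"jaw":20},{"tx":-0.0153,"ty":0.0495,"tz":0,"rx":0,"ry":0,"rz":0,"jaw":20},{"tx":0,"ty":0,"tz":0,"rx":0,"ry":0,"rz":-0.2,"jaw":20},{"tx":0,"ty":0,"tz":0,"rx":0,"ry":0,"rz":-0.2,"jaw":20},{"tx":0,"ty":0,"tz":0,"rx":0,"ry":0,"rz":-0.2,"jaw":20},{"tx":0,"ty":0,"tz":0,"rx":0,"ry":0,"rz":-0.2,"jaw":20},{"tx":0,"ty":0,"tz":0,"rx":0,"ry":0,"rz":-0.2,"jaw":20},{"tx":0,"ty":0,"tz":0,"rx":0,"ry":0,"rz":-0.2,"jaw":20}]'

```text
time_s: 5.57
ee_pos: [0.5433, 0.085, 0.1959]
ee_rot: [-0.002, -0.371, 0.929, -0.0]
contact_force: [-0.9, -1.1, -1.7]
gripper_width: 0.0334
```

>>> jog_arm --motion '[{"tx":0,"ty":0,"tz":0,"rx":0,"ry":0,"rz":-0.2,"jaw":20},{"tx":0,"ty":0,"tz":0,"rx":0,"ry":0,"rz":-0.2,"jaw":20},{"tx":0,"ty":0,"tz":0,"rx":0,"ry":0,"rz":-0.2,"jaw":20},{"tx":0,"ty":0,"tz":0,"rx":0,"ry":0,"rz":-0.2,"jaw":20},{"tx":0,"ty":0,"tz":0,"rx":0,"ry":0,"rz":-0.2,"jaw":20},{"tx":0,"ty":0,"tz":0,"rx":0,"ry":0,"rz":-0.2,"jaw":20},{"tx":0,"ty":0,"tz":0,"rx":0,"ry":0,"rz":-0.2,"jaw":20},{"tx":0,"ty":0,"tz":0,"rx":0,"ry":0,"rz":-0.2,"jaw":20}]'

```text
time_s: 6.23
ee_pos: [0.5433, 0.0849, 0.1959]
ee_rot: [0.002, 0.716, -0.698, -0.001]
contact_force: [-0.0, 0.3, -1.4]
gripper_width: 0.0335
```

>>> jog_arm --motion '[{"tx":0,"ty":0,"tz":0,"rx":0,"ry":0,"rz":-0.04,"jaw":20},{"tx":0,"ty":0,"tz":0,"rx":0,"ry":0,"rz":0,"jaw":20},{"tx":0,"ty":0,"tz":0,"rx":0,"ry":0,"rz":0,"jaw":20},{"tx":0,"ty":0,"tz":0,"rx":0,"ry":0,"rz":0,"jaw":20}]'

```text
time_s: 6.57
ee_pos: [0.544, 0.0851, 0.1973]
ee_rot: [0.0, 0.721, -0.693, -0.0]
contact_force: [0.1, -0.1, -2.5]
gripper_width: 0.0334
```

```bash
cat > lamp.py <<'E'
import sys
from h import *
s=bot.sense();print(s['time_s'],s['ee_pos'].round(4),abs(s['qd']).max().round(3),s['contact_force'].round(1))
T=R.from_quat(np.r_[s['ee_rot'][1:],s['ee_rot'][0]]).as_matrix()
print('tool y angle',np.degrees(np.arctan2(T[1,1],T[0,1])),'tool z',T[:,2].round(4))
p,d=bot.snapshot('wrist');K=cam('wrist',s);cv2.imwrite(sys.argv[1],p[:,:,::-1])
r=[]
for st,c,u in blobs(mask(p,(0,160,80),(6,255,255)),20):
    P=plane(K,c,.07)[0];print('red',st,c.round(1),P.round(4));r.append(P)
for st,c,u in blobs(mask(p,(0,0,150),(179,60,255)),60):
    P=pts(K,u,d);m=np.median(P,0)
    if m[2]>.03:print('white',st,c.round(1),m.round(4))
hb=mask(p,(105,120,30),(125,255,255))
for st,c,u in blobs(hb,300):
    P=pts(K,u,d);print('blue',st,c.round(1),np.median(P,0).round(4))
E
python3 lamp.py pics/w5.png
```

```text
6.5667 [0.544  0.0851 0.1973] 0.012 [ 0.1 -0.1 -2.5]
tool y angle -177.7432787437616 tool z [-9.e-04 -4.e-04 -1.e+00]
red [366  61  25  25 345] [378.   73.2] [ 0.5018 -0.0123  0.07  ]
red [607 102  23  22 311] [618.4 112.3] [0.32   0.0078 0.07  ]
red [476 160  21  19 247] [485.9 168.6] [0.4111 0.0537 0.07  ]
red [571 344  17  14 145] [578.9 350.5] [0.2936 0.2194 0.07  ]
white [ 516  115   42   48 1480] [536.6 139. ] [0.3635 0.0307 0.0504]
white [  16  116   61   49 2303] [ 47.1 139.8] [0.7621 0.0464 0.0531]
white [306 179  20  34 659] [315.2 195.6] [0.545  0.0541 0.1722]
white [ 287  283   57   50 2229] [314.8 307.8] [0.5441 0.0851 0.2166]
blue [ 253  193  125  152 8234] [315.6 248.9] [0.5444 0.0658 0.2025]
```

View pics/w5.png

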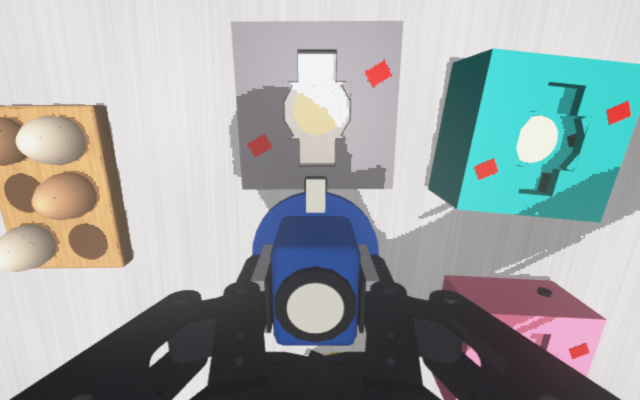

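The lamp is fully in view: mouth near (317,107), notches at (317,67) and (318,150), one mark lit at (378,73) and one shaded at (259,146). The lit mark maps to the same point as before. Next: the shaded mark and the notch edges.

Run:
```python
from h import *
s=bot.sense();K=cam('wrist',s);p=cv2.imread('pics/w5.png')[:,:,::-1].copy()
for st,c,u in blobs(mask(p[:190],(0,120,50),(8,255,255)),40):
    print(st,c.round(1),plane(K,c,.07)[0].round(4))
a=plane(K,[378,73.2],.07)[0]
for st,c,u in blobs(mask(p[100:180,230:290],(0,120,50),(8,255,255)),40):
    b=plane(K,c+[230,100],.07)[0];v=a-b;print('ctr',((a+b)/2).round(4),'len',np.hypot(*v[:2]),'ang',np.degrees(np.arctan2(v[1],v[0]))%180)
# lamp top corners and cup/pointer px
print('corners',plane(K,[[232,23],[403,21],[392,187],[243,189]],.07).round(4))
print('notch ends',plane(K,[[298,51],[336,51],[300,165],[335,163]],.07).round(4))
```

```text
[365  60  27  27 385] [377.9  73.2] [ 0.502  -0.0123  0.07  ]
[607 102  24  22 343] [618.5 112.5] [0.3199 0.0079 0.07  ]
[248 134  24  23 307] [259.3 145.3] [0.588  0.0426 0.07  ]
[475 159  23  20 285] [485.8 168.7] [0.4112 0.0538 0.07  ]
ctr [0.545  0.0152 0.07  ] len 0.10211110441758932 ang 32.546843657835836
corners [[ 0.6063 -0.0407  0.07  ]
 [ 0.4878 -0.0467  0.07  ]
 [ 0.483   0.0713  0.07  ]
 [ 0.6012  0.0776  0.07  ]]
notch ends [[ 0.5601 -0.0247  0.07  ]
 [ 0.5331 -0.0258  0.07  ]
 [ 0.5565  0.0566  0.07  ]
 [ 0.5293  0.054   0.07  ]]
```

Centre (0.545, 0.0152) and notch axis about 92.5° agree from both the marks and the notch ends. The cup axis is at 92.3°. Moving over the mouth and partway down.

>>> jog_arm --motion '[{"tx":0.031,"ty":0.0008,"tz":0,"rx":0,"ry":0,"rz":0,"jaw":20},{"tx":0.031,"ty":0.0008,"tz":0,"rx":0,"ry":0,"rz":0,"jaw":20},{"tx":0.0313,"ty":0.0009,"tz":0,"rx":0,"ry":0,"rz":0,"jaw":20},{"tx":0,"ty":0,"tz":0.04,"rx":0,"ry":0,"rz":0,"jaw":20},{"tx":0,"ty":0,"tz":0.04,"rx":0,"ry":0,"rz":0,"jaw":20},{"tx":0,"ty":0,"tz":0,"rx":0,"ry":0,"rz":0,"jaw":20},{"tx":0,"ty":0,"tz":0,"rx":0,"ry":0,"rz":0,"jaw":20},{"tx":0,"ty":0,"tz":0,"rx":0,"ry":0,"rz":0,"jaw":20}]'

```text
time_s: 7.28
ee_pos: [0.5461, 0.0155, 0.1391]
ee_rot: [-0.0, 0.722, -0.692, 0.001]
contact_force: [0.6, -0.3, -2.0]
gripper_width: 0.0341
```

>>> jog_arm --motion '[{"tx":0,"ty":0.0008,"tz":0.0067,"rx":0,"ry":0,"rz":0,"jaw":20},{"tx":0,"ty":0,"tz":0.0067,"rx":0,"ry":0,"rz":0,"jaw":20},{"tx":0,"ty":0,"tz":0.0067,"rx":0,"ry":0,"rz":0,"jaw":20},{"tx":0,"ty":0,"tz":0.0067,"rx":0,"ry":0,"rz":0,"jaw":20},{"tx":0,"ty":0,"tz":0.0067,"rx":0,"ry":0,"rz":0,"jaw":20},{"tx":0,"ty":0,"tz":0.0067,"rx":0,"ry":0,"rz":0,"jaw":20},{"tx":0,"ty":0,"tz":0,"rx":0,"ry":0,"rz":0,"jaw":20},{"tx":0,"ty":0,"tz":0,"rx":0,"ry":0,"rz":0,"jaw":20}]'

```text
time_s: 7.95
ee_pos: [0.5444, 0.0151, 0.1072]
ee_rot: [0.0, 0.722, -0.692, -0.0]
contact_force: [0.0, 0.2, -1.8]
gripper_width: 0.0337
```

No contact; the lugs are through. I'll lower slowly until it seats.

>>> jog_arm --motion '[{"tx":0,"ty":0,"tz":0.002,"rx":0,"ry":0,"rz":0,"jaw":20},{"tx":0,"ty":0,"tz":0.002,"rx":0,"ry":0,"rz":0,"jaw":20},{"tx":0,"ty":0,"tz":0,"rx":0,"ry":0,"rz":0,"jaw":20},{"tx":0,"ty":0,"tz":0,"rx":0,"ry":0,"rz":0,"jaw":20}]'

```text
time_s: 8.28
ee_pos: [0.5446, 0.0152, 0.1047]
ee_rot: [-0.0, 0.722, -0.692, -0.0]
contact_force: [0.5, 0.2, -2.1]
gripper_width: 0.0334
```

>>> jog_arm --motion '[{"tx":0,"ty":0,"tz":0.0013,"rx":0,"ry":0,"rz":0,"jaw":20},{"tx":0,"ty":0,"tz":0,"rx":0,"ry":0,"rz":0,"jaw":20},{"tx":0,"ty":0,"tz":0,"rx":0,"ry":0,"rz":0,"jaw":20}]'

```text
time_s: 8.53
ee_pos: [0.5446, 0.0152, 0.1037]
ee_rot: [-0.0, 0.722, -0.692, 0.0]
contact_force: [0.9, 0.3, -1.7]
gripper_width: 0.0331
```

>>> jog_arm --motion '[{"tx":0,"ty":0,"tz":0.0013,"rx":0,"ry":0,"rz":0,"jaw":20},{"tx":0,"ty":0,"tz":0,"rx":0,"ry":0,"rz":0,"jaw":20},{"tx":0,"ty":0,"tz":0,"rx":0,"ry":0,"rz":0,"jaw":20}]'

```text
time_s: 8.78
ee_pos: [0.5446, 0.0152, 0.1026]
ee_rot: [0.0, 0.722, -0.692, -0.0]
contact_force: [-0.5, 0.6, -2.4]
gripper_width: 0.0334
```

>>> jog_arm --motion '[{"tx":0,"ty":0,"tz":0.0013,"rx":0,"ry":0,"rz":0,"jaw":20},{"tx":0,"ty":0,"tz":0,"rx":0,"ry":0,"rz":0,"jaw":20},{"tx":0,"ty":0,"tz":0,"rx":0,"ry":0,"rz":0,"jaw":20}]'

```text
time_s: 9.03
ee_pos: [0.5446, 0.0152, 0.1017]
ee_rot: [0.0, 0.722, -0.692, -0.0]
contact_force: [0.5, -0.4, -1.6]
gripper_width: 0.0338
```

>>> jog_arm --motion '[{"tx":0,"ty":0,"tz":0.0007,"rx":0,"ry":0,"rz":0,"jaw":20},{"tx":0,"ty":0,"tz":0,"rx":0,"ry":0,"rz":0,"jaw":20},{"tx":0,"ty":0,"tz":0,"rx":0,"ry":0,"rz":0,"jaw":20}]'

```text
time_s: 9.28
ee_pos: [0.5447, 0.0152, 0.1016]
ee_rot: [-0.0, 0.722, -0.692, 0.0]
contact_force: [-1.7, -0.9, 3.9]
gripper_width: 0.0337
```

Contact at TCP z=0.1016 with +4 N, as expected for a seated flange. Twisting clockwise.

>>> jog_arm --motion '[{"tx":0,"ty":0,"tz":0,"rx":0,"ry":0,"rz":0.1,"jaw":20},{"tx":0,"ty":0,"tz":0,"rx":0,"ry":0,"rz":0.1,"jaw":20},{"tx":0,"ty":0,"tz":0,"rx":0,"ry":0,"rz":0.1,"jaw":20},{"tx":0,"ty":0,"tz":0,"rx":0,"ry":0,"rz":0.1,"jaw":20},{"tx":0,"ty":0,"tz":0,"rx":0,"ry":0,"rz":0.1,"jaw":20},{"tx":0,"ty":0,"tz":0,"rx":0,"ry":0,"rz":0.1,"jaw":20},{"tx":0,"ty":0,"tz":0,"rx":0,"ry":0,"rz":0.1,"jaw":20},{"tx":0,"ty":0,"tz":0,"rx":0,"ry":0,"rz":0.1,"jaw":20}]'

```text
time_s: 9.95
ee_pos: [0.5452, 0.0156, 0.1016]
ee_rot: [0.001, -0.561, 0.828, -0.0]
contact_force: [0.1, 1.3, 1.8]
gripper_width: 0.0331
```

>>> jog_arm --motion '[{"tx":0,"ty":0,"tz":0,"rx":0,"ry":0,"rz":0.1,"jaw":20},{"tx":0,"ty":0,"tz":0,"rx":0,"ry":0,"rz":0.1,"jaw":20},{"tx":0,"ty":0,"tz":0,"rx":0,"ry":0,"rz":0.1,"jaw":20},{"tx":0,"ty":0,"tz":0,"rx":0,"ry":0,"rz":0.1,"jaw":20},{"tx":0,"ty":0,"tz":0,"rx":0,"ry":0,"rz":0.1,"jaw":20},{"tx":0,"ty":0,"tz":0,"rx":0,"ry":0,"rz":0.1,"jaw":20},{"tx":0,"ty":0,"tz":0,"rx":0,"ry":0,"rz":0,"jaw":20},{"tx":0,"ty":0,"tz":0,"rx":0,"ry":0,"rz":0,"jaw":20}]'

```text
time_s: 10.62
ee_pos: [0.5454, 0.0154, 0.1016]
ee_rot: [0.001, -0.427, 0.904, -0.0]
contact_force: [1.6, 0.6, 2.5]
gripper_width: 0.0334
```

Run:
```python
from h import *
s=bot.sense();T=R.from_quat(np.r_[s['ee_rot'][1:],s['ee_rot'][0]]).as_matrix()
print(np.degrees(np.arctan2(T[1,1],T[0,1])),s['ee_pos'],s['wrist_torque'],s['contact_force'],s['joint_positions'])
```

```text
140.5062969047665 [0.5453798  0.0154448  0.10158988] [ 0.30194801 -0.46485856 -0.01376354] [1.59494142 0.61023983 2.4626994 ] [ 3.87711347e-01  2.92871682e-01 -4.65821199e-01  3.64779019e-04
 -8.10533451e-01 -1.07725705e+00]
```

Turning freely with no torque build-up. 18° remain.

>>> jog_arm --motion '[{"tx":0,"ty":0,"tz":0,"rx":0,"ry":0,"rz":0.1,"jaw":20},{"tx":0,"ty":0,"tz":0,"rx":0,"ry":0,"rz":0.1,"jaw":20},{"tx":0,"ty":0,"tz":0,"rx":0,"ry":0,"rz":0.1,"jaw":20},{"tx":0,"ty":0,"tz":0,"rx":0,"ry":0,"rz":0.1,"jaw":20},{"tx":0,"ty":0,"tz":0,"rx":0,"ry":0,"rz":0.1,"jaw":20},{"tx":0,"ty":0,"tz":0,"rx":0,"ry":0,"rz":0.1,"jaw":20},{"tx":0,"ty":0,"tz":0,"rx":0,"ry":0,"rz":0,"jaw":20},{"tx":0,"ty":0,"tz":0,"rx":0,"ry":0,"rz":0,"jaw":20}]'

```text
time_s: 11.28
ee_pos: [0.5452, 0.0154, 0.1016]
ee_rot: [0.001, -0.28, 0.96, -0.0]
contact_force: [0.1, -0.2, 2.9]
gripper_width: 0.0334
```

```bash
python3 lamp.py pics/w6.png; python3 -c "
from rig import bot;print(bot.sense()['wrist_torque'])"
```

```text
11.2833 [0.5452 0.0154 0.1016] 0.007 [ 0.1 -0.2  2.9]
tool y angle 122.57083854735762 tool z [ 1.2e-03  2.0e-04 -1.0e+00]
red [ 535   37   36   41 1023] [552.   57.1] [0.4112 0.0538 0.07  ]
red [303 135  24  33 765] [314.4 150.6] [ 0.5018 -0.0123  0.07  ]
white [238 189  41  43 838] [256.9 209.4] [ 0.5488 -0.0207  0.0494]
white [ 287  283   57   50 2239] [314.8 307.7] [0.545  0.0155 0.1209]
white [264 337  90  20 735] [301.6 348.5] [0.601  0.0503 0.0689]
blue [ 252  194  126  151 8408] [314.9 249.2] [0.5296 0.0068 0.1066]
[ 0.50537782 -0.49801698  0.00634082]
```

View pics/w6.png

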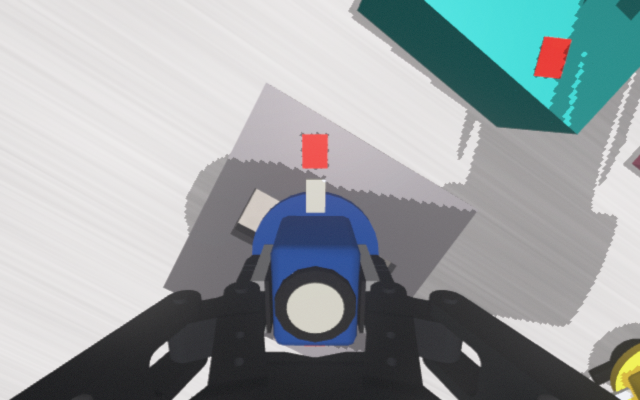

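The white pointer at (315,195) lines up with the red mark at (314,151). Cup top is at (0.545, 0.0155), z=0.121, so it is seated. Releasing and lifting straight up.

>>> jog_arm --motion '[{"tx":0,"ty":0,"tz":0,"rx":0,"ry":0,"rz":0,"jaw":100},{"tx":0,"ty":0,"tz":0,"rx":0,"ry":0,"rz":0,"jaw":100},{"tx":0,"ty":0,"tz":0,"rx":0,"ry":0,"rz":0,"jaw":100},{"tx":0,"ty":0,"tz":0,"rx":0,"ry":0,"rz":0,"jaw":100},{"tx":0,"ty":0,"tz":0,"rx":0,"ry":0,"rz":0,"jaw":100},{"tx":0,"ty":0,"tz":0,"rx":0,"ry":0,"rz":0,"jaw":100},{"tx":0,"ty":0,"tz":0,"rx":0,"ry":0,"rz":0,"jaw":100},{"tx":0,"ty":0,"tz":0,"rx":0,"ry":0,"rz":0,"jaw":100}]'

```text
time_s: 12.0
ee_pos: [0.5446, 0.0152, 0.1012]
ee_rot: [-0.0, -0.279, 0.96, -0.0]
contact_force: [-0.1, 0.0, 0.6]
gripper_width: 0.0851
```

>>> jog_arm --motion '[{"tx":0,"ty":0,"tz":-0.02,"rx":0,"ry":0,"rz":0,"jaw":100},{"tx":0,"ty":0,"tz":-0.05,"rx":0,"ry":0,"rz":0,"jaw":100},{"tx":0,"ty":0,"tz":-0.05,"rx":0,"ry":0,"rz":0,"jaw":100},{"tx":0,"ty":0,"tz":-0.05,"rx":0,"ry":0,"rz":0,"jaw":100},{"tx":-0.03,"ty":0,"tz":-0.03,"rx":0,"ry":0,"rz":0,"jaw":100},{"tx":-0.04,"ty":0,"tz":0,"rx":0,"ry":0,"rz":0,"jaw":100},{"tx":0,"ty":0,"tz":0,"rx":0,"ry":0,"rz":0,"jaw":100},{"tx":0,"ty":0,"tz":0,"rx":0,"ry":0,"rz":0,"jaw":100}]'

```text
time_s: 12.67
ee_pos: [0.5896, 0.044, 0.2509]
ee_rot: [-0.0, -0.279, 0.96, 0.0]
contact_force: [-0.8, -0.1, -0.1]
gripper_width: 0.0854
```

```bash
python3 lamp.py pics/w7.png
python3 - <<'E'
from h import *
s=bot.sense();print(s['contact_force'],s['gripper_width'])
p=cv2.imread('pics/w7.png')[:,:,::-1].copy();K=cam('wrist',s)
for st,c,u in blobs(mask(p,(0,0,130),(179,60,255)),20):
    if 20<st[4]<600:
        P=plane(K,c,.075)[0]
        if np.hypot(P[0]-.545,P[1]-.015)<.045:print('ptr?',c.round(1),st[4],P.round(4),np.degrees(np.arctan2(P[1]-.0152,P[0]-.545))%180)
p2,d=bot.snapshot('scene');K2=cam('scene')
for nm,lo,hi in(("blue",(105,150,40),(125,255,255)),("yellow",(22,150,60),(32,255,255))):
    for st,c,u in blobs(mask(p2,lo,hi),150):
        P=pts(K2,u,d);m=np.median(P,0)
        if m[0]>.3:print(nm,c.round(1),m.round(3))
cv2.imwrite('pics/v.png',np.vstack([p[100:400],p2[100:350]])[:,:,::-1])
E
```

```text
12.6667 [0.5896 0.044  0.2509] 0.045 [-0.8 -0.1 -0.1]
tool y angle 122.42442553840998 tool z [-3.e-04  2.e-04 -1.e+00]
red [431   7  16  21 260] [438.3  16.8] [0.4108 0.0537 0.07  ]
red [308  61  13  19 236] [314.   69.6] [ 0.5015 -0.0123  0.07  ]
red [635 121   5  16  53] [637.5 130.4] [0.3862 0.2663 0.07  ]
white [625  51  15  43 393] [634.3  69.7] [0.3396 0.2371 0.0503]
white [301 120  28  28 616] [314.3 133.4] [0.5446 0.0155 0.1209]
white [310 161  10  12 111] [314.1 166.4] [0.5725 0.0328 0.0764]
white [561 246  21  19 311] [571.2 255.2] [0.5096 0.3057 0.0688]
white [219 294  32  35 851] [234.5 311.1] [0.7629 0.0468 0.0546]
blue [ 280   94   70   71 2484] [314.4 127.7] [0.5403 0.0127 0.0755]
[-0.2464374  -0.08175095 -0.89680768] 0.08541882569915642
ptr? [314.5 167. ] 129 [0.572  0.0329 0.075 ] 33.3325066157656
blue [467.6  85.9] [0.401 0.614 0.116]
blue [318.8 184. ] [0.56  0.004 0.091]
yellow [406.4 159.4] [0.527 0.291 0.037]
```

View pics/v.png

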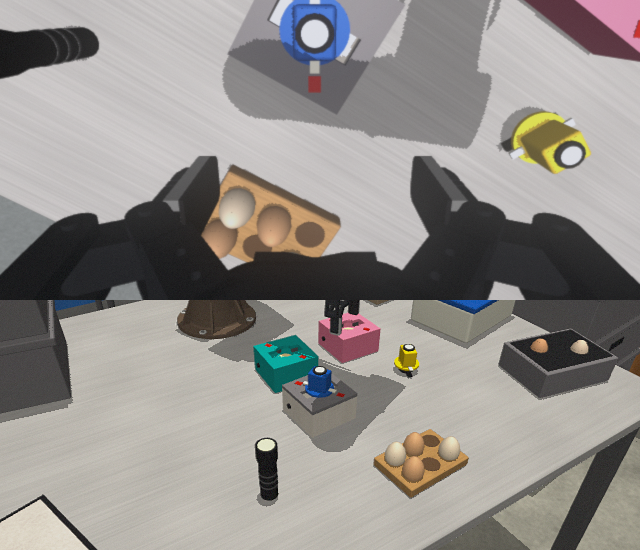

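The cup is upright on the lamp, with its pointer at (314,167) in line with the red mark in the final wrist view. The yellow cup and torch are where they started. Handing in.

```bash
python3 -c "
from rig import bot;print(bot.close_job())"
```

```text
the job is handed in; nothing more can be done
None
```

The blue egg cup is on the candling lamp and turned to its locked position. I lowered the lugs through the notches until the flange sat on the lamp top, twisted it clockwise about 60°, let go and lifted clear. I handed the job in at about 12.8 s on the robot's clock, and no verdict came back.

**Final checks:**
- **Seating:** the cup's top measured at z = 0.121, as it should for a seated flange. The cup is within 1 mm of the mouth centre.
- **Lock angle:** the visible pointer measured 33.3° against the marks' 32.5°. Its pixels also line up with the red marks (columns 314–315).
- **Forces:** the highest reading I saw was about 7 N, while the jaws closed on the cup; the readings come only at the end of each move. The twist met no resistance.
- **Other objects:** the yellow cup's position is unchanged, and the torch stands as before by eye. The gripper is open and about 0.13 m above the cup.

**What went wrong or was not checked:**
- My first two move calls were refused for incomplete rows; nothing moved.
- I did not test the lock by pulling on the cup. That it is locked rests on its angle and seated height.

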